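# Unstack the cups and tea tins and lay out the coffee bar

## Robot

A 7-joint arm with a two-finger parallel gripper is mounted at the origin on the work surface. World frame = base frame: x ahead of the robot, y to its left, z up, the work surface at z = 0. Lengths are in m, angles in rad, forces in N, time in s.
With the tool pointing down it reaches from about 0.4 to 0.85 m from the base axis. Payload 6.9 kg.
Tool frame: the origin (TCP) lies midway between the tips of the shut fingers; the grasp point (between the pads) lies behind it (bot.grasp_offset is the z of the grasp point in the tool frame, in m); z points along the fingers, y is the line along which they close (so a half turn about z gives the same grasp; the last joint's range is limited). The gripper opens to 85 mm and grips with 20 to 120 N. Pads are 22 mm wide; open, the fingers measure 114 mm over their backs; the gripper's body (76 mm by 85 mm) begins 54 mm behind the grasp point. The pads swing forward as they close: fully open they stand 13 mm farther back than shut.
Start: joints at [-1.079, 0.507, -0.238, 1.5, 0.126, 1.149, -0.155], TCP at [0.236, 0.579, 0.231] pointing down, gripper open.
Joint ranges: [-3.08, 3.08], [-0.24, 2.05], [-1.43, 1.35], [0, 2.5], [-1.52, 4.66], [0.17, 1.96], [-2.89, 2.89]. Speed limits (rad/s): [2.39, 2.39, 3.14, 3.14, 3.14, 3.14, 3.14].

## Interface

Orientations are given as a 3x3 rotation matrix whose columns are the frame's x, y, z axes.
In Python, from cell import bot gives the robot as it stands. The module is installed in compiled form; this text tells all that it offers.
- The arm moves only by the tool move_arm, never from a script. Its argument "plan" is a list of rows, each a list of 3 entries, a list of its own where there are three numbers: the shift along the tool's x, y, z in cm, then the turn, a rotation vector about the tool's x, y, z in rad, then the closure, from 0 (fully open) to 1 (shut). A call has exactly 8 rows; each row shifts and turns the commanded pose from where the row before left it, along the tool's axes as they then stand; what a row does not reach is not made up. A row lasts 1/12 s, in which the tool goes at most 41.7 mm and 7.16 degrees, less where a joint would pass 70% of its speed; a pose out of reach is approached as far as the arm can. A call is refused whole if a number of a shift passes 4.17 or a number of a turn 0.125, either way. A call with a gripper value outside its range is refused whole. The fingers move at their own pace and stop on an object; the grip force is fixed at half the most. Time passes only in rows, so rows that do not move let the fingers close, or fill a call up. It gives the time, the measured TCP pose, the force, the opening and the grip force at its end, in the units of the state.
- bot.get_obs(): the state, without advancing time (a new reading comes with each control period).
- bot.grab_frame(name): name is "scene" or "top" or "wrist"; returns a dict with "color" (400x640x3 uint8, red, green, blue), "z_map" (400x640 float32, m along the optical axis (not along the pixel's ray), 0 where there is no reading), "K" (3x3 intrinsics, pixels), "xyz" and "attitude" of the camera in the world. Camera axes: x right, y down, z forward; pixel columns grow to the right and rows downward; lengths in m; the calibration is good to about 2 mm. A picture is of the moment at which its call begins.
- bot.hand_in(): hands the job in; it is judged then, once.
Trained networks look in the newest picture that a camera, given by its name, has taken for a name from the list of things; names that differ only in an ending like _2 or _b are one class to them, and where a whole thing is asked for, a point or a joint stands for the part that bears it (a point fixed in the world has none). Each returns a list of dicts, best first, with "confidence" (0 to 1); they miss things now and then, are a little off and sometimes report something else, mostly with a low value. They report only what shows in the picture. A call takes as long as a camera call. They do not tell look-alikes from the thing itself.
- bot.silhouettes(camera, target): "pixels" (400x640 bool, what is visible of it) and "location" ([column, row] in pixels, amid what is visible of it).
The state is a dict: "time_s": time; "qpos": joint angles; "joint_vel": joint speeds; "joint_torque": joint torques, N m; "eef_pos": TCP position; "ee_rot": TCP orientation; "contact_force": force on the tool from outside, world axes, zero at the start; "torque": the same for the moment, N m; "opening": finger opening in m; "gripper_force": force on a finger pad.
Only numpy, scipy, OpenCV 4.12 (cv2) and the standard library are available. Lean on these libraries where they do the work, as an engineer would, in place of code of your own. Each camera call takes 0.05 s, during which the arm holds its last target. There are 200 camera calls.

## Task

Two tea tins with an espresso cup stacked on each are on the counter: take both stacks apart. Set each cup upright in the middle of the saucer of its own colour, and each tin, lid up, in the middle of the mat in its lid's colour, squarely, its length along the mat's length. Set things down gently without dropping or tipping any, and leave the shaker and the little jug standing where they are.

Things in the scene. Friction and masses are not known exactly. Their poses are not given: they have to be found in the camera images.
- pink_cup_center (a point): (Sizes in mm.) Pink espresso cup, open at the top, 55 tall; outside diameter 60 at the rim, 57 at 22 above its foot, 42 at the foot. At the start it stands upright on the lid of one of the two tins. The point is on its axis, half-way up (27.5 above its underside). Its z axis points up through the mouth; the small handle sticks out along its +y, to 49 from the axis, so gripping across its x axis clears the handle.
- blue_cup_center (a point): (Sizes in mm.) Blue espresso cup, open at the top, 55 tall; outside diameter 60 at the rim, 57 at 22 above its foot, 42 at the foot. At the start it stands upright on the lid of one of the two tins. The point is on its axis, half-way up (27.5 above its underside). Its z axis points up through the mouth; the small handle sticks out along its +y, to 49 from the axis, so gripping across its x axis clears the handle.
- green_tin_center (a point): (Sizes in mm.) Rectangular tea tin, bright metal with a flat green lid and a green band, 96 long (its x) by 60 wide (its y) by 56 tall, closed and never to be opened. At the start it stands on the counter with a cup on its lid. The point is its centre, 28 above its underside; z up.
- yellow_tin_center (a point): (Sizes in mm.) Rectangular tea tin, bright metal with a flat yellow lid and a yellow band, 96 long (its x) by 60 wide (its y) by 56 tall, closed and never to be opened. At the start it stands on the counter with a cup on its lid. The point is its centre, 28 above its underside; z up.
- pink_saucer: (Sizes in mm.) Pink saucer, 120 in diameter, fixed to the counter. Origin: centre of its underside, on the counter. Its flat floor is 6 above that and about 74 across; from there it slopes up to the rim, 12 high. A thin cream-white ring, 51 across, is drawn on it round the middle. A cup stands on the flat floor.
- blue_saucer: (Sizes in mm.) Blue saucer, 120 in diameter, fixed to the counter. Origin: centre of its underside, on the counter. Its flat floor is 6 above that and about 74 across; from there it slopes up to the rim, 12 high. A thin cream-white ring, 51 across, is drawn on it round the middle. A cup stands on the flat floor.
- green_mat: (Sizes in mm.) Green rectangular rubber mat, 124 long (its x) by 88 wide (its y), 5 thick, fixed to the counter, nothing on it at the start. Origin: centre of its underside; z up.
- yellow_mat: (Sizes in mm.) Yellow rectangular rubber mat, 124 long (its x) by 88 wide (its y), 5 thick, fixed to the counter, nothing on it at the start. Origin: centre of its underside; z up.
- shaker_center (a point): (Sizes in mm.) Steel cocoa shaker with a dark cap, 49 in diameter, 60 tall, loose, a bystander standing among the things. The point is its centre, 30 above the counter; z up.
- jug_center (a point): (Sizes in mm.) Small cream-white milk jug, 50 in diameter, 58 tall, handle along its +y to 35 from its axis, loose, a bystander standing among the things. The point is its centre, 29 above the counter; z up.
Mind the look-alikes: they are no part of the job. Of the things that look like the part that bears green_tin_center, take the one that is farthest to the robot's right at the start.

How it is judged:
By the outcome, as a careful person would: the job done as asked, in the order asked, and still so for the second after the job is handed in, with the robot touching nothing.
It also fails if it takes over 136 s, if anything falls off the work surface, if the arm or the gripper's body presses on something with over 40 N, if the wrist force passes 120 N, or if a joint passes its speed limit or range.

## Working session

There is one attempt and no reset: what is moved stays moved. The work goes in short steps, Python scripts to look and compute and a tool call to move; the robot and the scene stay as the last step left them, time stands still between calls to the robot, and variables do not carry over. Pictures are saved under pics/ and viewed, at most 14 in all, crops included, and the job is handed in when it is done.

Besides the shell and the picture viewer there is one more tool, called by a JSON object that holds its "fn" and its "kwargs", one argument or row to a line. move_arm: Moves the arm, as the interface text tells. Its arguments: {"type":"object","properties":{"plan":{"type":"array"}},"required":["plan"]}

```bash
mkdir -p pics; cat > h.py <<'E'
from cell import bot
import numpy as np, cv2
def cloud(f):
    K=f["K"];z=f["z_map"];v,u=np.mgrid[:400,:640]
    p=np.stack([(u-K[0,2])*z/K[0,0],(v-K[1,2])*z/K[1,1],z],-1)
    return p@np.array(f["attitude"]).T+np.array(f["xyz"])
def save(f,n): cv2.imwrite("pics/"+n,f["color"][...,::-1])
E
python3 - <<'E'
from h import *
s=bot.get_obs();print(s["eef_pos"],s["ee_rot"],bot.grasp_offset,s["opening"])
for c in["top","scene"]:
    f=bot.grab_frame(c);save(f,c+"0.png");P=cloud(f);np.save(c,P);print(c,f["xyz"],np.round(f["attitude"],2).tolist())
    for n in "pink_cup_center blue_cup_center green_tin_center yellow_tin_center pink_saucer blue_saucer green_mat yellow_mat shaker_center jug_center".split():
        for d in bot.silhouettes(c,n)[:4]:
            if d["confidence"]<.3: continue
            m=d["pixels"]&(f["z_map"]>0);q=P[m]
            if len(q)<5: continue
            t=q[q[:,2]>np.percentile(q[:,2],95)-.006]
            r=cv2.minAreaRect((t[:,:2]*1000).astype(np.float32))
            print(n,round(d["confidence"],2),np.round(d["location"]),"top z",np.round(np.percentile(q[:,2],[5,95]),3),"rect",np.round(r[0]),np.round(r[1]),round(r[2]),"med",np.round(np.median(q,0),3),m.sum())
E
```

```text
[0.23566311 0.57831182 0.23043328] [[-9.26116877e-01  3.77236172e-01 -6.33424538e-04]
 [ 3.77236700e-01  9.26115355e-01 -1.67951111e-03]
 [-4.69481516e-05 -1.79437457e-03 -9.99998389e-01]] -0.0187 0.08549727087791602
top [0.33521363 0.00287339 1.015784  ] [[0.02, -0.99, 0.11], [-1.0, -0.02, 0.02], [-0.01, -0.11, -0.99]]
green_tin_center 0.73 [194. 286.] top z [0.019 0.058] rect [259. 281.] [96. 60.] 39 med [0.26  0.277 0.055] 1532
green_tin_center 0.63 [340. 126.] top z [0.013 0.059] rect [637. -20.] [59. 91.] 66 med [ 0.61  -0.015  0.055] 680
yellow_tin_center 0.89 [445. 141.] top z [0.003 0.059] rect [ 614. -257.] [63. 97.] 66 med [ 0.583 -0.245  0.055] 724
pink_saucer 0.81 [323. 193.] top z [0.003 0.013] rect [466.  11.] [117. 117.] 44 med [0.465 0.011 0.007] 2218
blue_saucer 0.61 [229. 209.] top z [0.003 0.013] rect [433. 226.] [117. 116.] 3 med [0.433 0.227 0.007] 2227
green_mat 0.57 [224. 118.] top z [0.002 0.008] rect [636. 251.] [125.  88.] 11 med [0.634 0.251 0.005] 2007
yellow_mat 0.56 [446. 207.] top z [0.002 0.008] rect [ 444. -252.] [124.  89.] 24 med [ 0.443 -0.251  0.0
[... 1337 characters left out ...]
6.] 10 med [0.463 0.014 0.007] 1948
pink_saucer 0.72 [154. 242.] top z [0.061 0.111] rect [ 604. -252.] [60. 58.] 26 med [ 0.602 -0.255  0.092] 1100
pink_saucer 0.61 [233. 243.] top z [0.    0.058] rect [ 540. -121.] [42. 42.] 22 med [ 0.541 -0.124  0.033] 733
blue_saucer 0.79 [415. 237.] top z [0.004 0.013] rect [434. 229.] [119. 117.] 4 med [0.431 0.23  0.008] 2071
green_mat 0.86 [415. 334.] top z [0.003 0.008] rect [637. 254.] [125.  88.] 10 med [0.642 0.254 0.005] 2884
yellow_mat 0.89 [195. 209.] top z [0.002 0.007] rect [ 445. -249.] [126.  88.] 22 med [ 0.448 -0.248  0.004] 1742
shaker_center 0.91 [355. 258.] top z [0.004 0.061] rect [533. 122.] [46. 45.] 55 med [0.544 0.122 0.054] 745
```

View pics/top0.png

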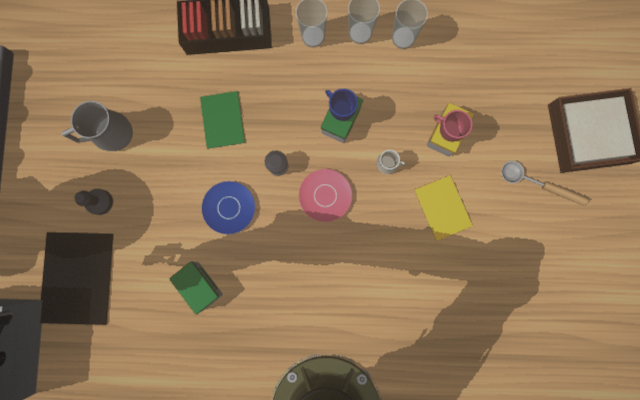

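View pics/scene0.png

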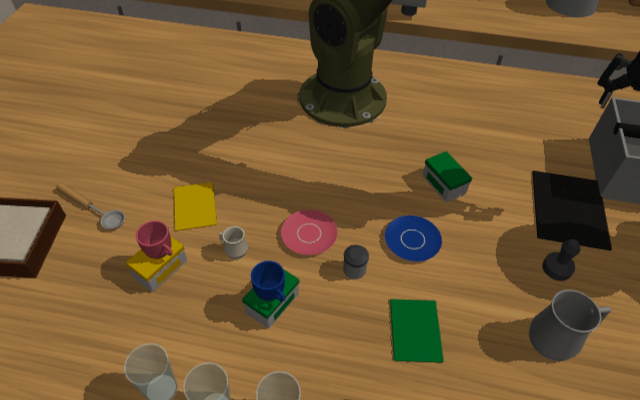

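The pictures show the blue cup on the green tin (top px 343,104) with its handle to the upper left. The pink cup is on the yellow tin (456,124), also with its handle to the upper left. The other green tin at (194,286) is a look-alike. The mats and saucers match the network's reports.

```bash
cat >> h.py <<'E'
from scipy.spatial.transform import Rotation as Ro
def go(x,y,z,yawdeg,n=8,start=None):
    """yawdeg = world angle of tool y (closing line), mod 180; prints constant row"""
    s=bot.get_obs();R0=np.array(s["ee_rot"]);p0=np.array(s["eef_pos"])
    if start: p0,R0=start
    best=None
    for a in (yawdeg,yawdeg+180):
        a=np.radians(a);Y=np.array([np.cos(a),np.sin(a),0]);Z=np.array([0,0,-1.]);R=np.c_[np.cross(Y,Z),Y,Z]
        w=Ro.from_matrix(R0.T@R).as_rotvec()
        if best is None or np.linalg.norm(w)<np.linalg.norm(best[0]): best=(w,R)
    w,R=best;A=sum(R0@Ro.from_rotvec(w*k/n).as_matrix() for k in range(n))
    d=np.linalg.solve(A,np.array([x,y,z])-p0)*100
    print("rows",n,"shift",np.round(d,2),"turn",np.round(w/n,4),"|mm|",round(np.linalg.norm(d)*10,1))
    return np.array([x,y,z]),R
E
python3 - <<'E'
from h import *
from scipy.optimize import least_squares
for c in["top","scene"]:
    P=np.load(c+".npy").reshape(-1,3)
    for n,cx in(("blue",(.644,-.02)),("pink",(.604,-.253))):
        Q=P[np.linalg.norm(P[:,:2]-cx,axis=1)<.09]
        r=Q[(Q[:,2]>.105)&(Q[:,2]<.118)][:,:2]
        r=r[np.linalg.norm(r-cx,axis=1)<.037]
        f=least_squares(lambda p:np.minimum(0,0)+np.linalg.norm(r-p,axis=1)-.0285,cx,loss="soft_l1",f_scale=.001)
        h=Q[(Q[:,2]>.065)&(Q[:,2]<.115)][:,:2]-f.x;rr=np.linalg.norm(h,axis=1);hh=h[(rr>.036)&(rr<.055)]
        print(c,n,"rim",np.round(f.x*1000,1),len(r),"rz",np.round(Q[:,2].max(),4),"handle deg",np.degrees(np.arctan2(*hh.mean(0)[::-1])).round(1) if len(hh) else None,len(hh),rr.max().round(3))
        t=Q[(Q[:,2]>.050)&(Q[:,2]<.0615)][:,:2]
        hull=cv2.convexHull((t*1000).astype(np.float32))
        b=cv2.minAreaRect(hull);print("   tin",len(t),np.round(b[0],1),np.round(b[1],1),round(b[2],1))
print(bot.get_obs()["time_s"])
# fast approach candidates
print("approach blue cup"); go(.642,-.02,.2,-45,16)
E
```

```text
top blue rim [644.  -22.2] 177 rz 0.1151 handle deg 50.4 27 0.048
   tin 669 [638.8 -20.9] [60.4 95.4] 66.9
top pink rim [ 603.4 -254.2] 199 rz 0.1151 handle deg 63.6 33 0.048
   tin 576 [ 613.3 -259.2] [60.1 97.1] 65.3
scene blue rim [646.1 -19.5] 272 rz 0.1147 handle deg 49.1 43 0.048
   tin 798 [640.6 -17.8] [60.1 97.4] 65.6
scene pink rim [ 605.  -251.5] 244 rz 0.1137 handle deg 62.1 42 0.049
   tin 819 [ 614.1 -255.6] [62.6 96.6] 64.9
1.1
approach blue cup
rows 16 shift [-2.01 -4.35  0.2 ] turn [-0.     -0.     -0.0733] |mm| 47.9
```

```bash
python3 - <<'E'
from h import *
go(.645,-.021,.19,-40,24)
E
```

```text
rows 24 shift [-1.21 -3.    0.17] turn [-0.     -0.     -0.0525] |mm| 32.4
```

```bash
cat >> h.py <<'E'
def leg(x,y,z,yaw,nt,ns,start=None):
    "turn in place nt rows, then straight ns rows"
    s=bot.get_obs();st=start or (np.array(s["eef_pos"]),np.array(s["ee_rot"]))
    p,R=go(*st[0],yaw,nt,start=st) if nt else st
    return go(x,y,z,yaw,ns,start=(p,R))
E
python3 - <<'E'
from h import *
leg(.645,-.021,.19,-40,12,20)
E
```

```text
rows 12 shift [-0.  0. -0.] turn [-0.    -0.    -0.105] |mm| 0.0
rows 20 shift [ 0.98 -3.49  0.21] turn [0. 0. 0.] |mm| 36.4
```

{"fn": "move_arm", "kwargs": {
  "plan": [
    [[0,0,0],[0,0,-0.105],0],
    [[0,0,0],[0,0,-0.105],0],
    [[0,0,0],[0,0,-0.105],0],
    [[0,0,0],[0,0,-0.105],0],
    [[0,0,0],[0,0,-0.105],0],
    [[0,0,0],[0,0,-0.105],0],
    [[0,0,0],[0,0,-0.105],0],
    [[0,0,0],[0,0,-0.105],0]
  ]
}}

```text
time_s: 1.77
eef_pos: [0.2358, 0.5788, 0.2313]
ee_rot: [[-0.897, -0.442, 0.0], [-0.442, 0.897, 0.0], [-0.0, -0.0, -1.0]]
contact_force: [-0.0, -0.6, -0.5]
opening: 0.0854
gripper_force: 0.0
```

{"fn": "move_arm", "kwargs": {
  "plan": [
    [[0,0,0],[0,0,-0.105],0],
    [[0,0,0],[0,0,-0.105],0],
    [[0,0,0],[0,0,-0.105],0],
    [[0,0,0],[0,0,-0.105],0],
    [[0.98,-3.5,0.2],[0,0,0],0],
    [[0.98,-3.5,0.2],[0,0,0],0],
    [[0.98,-3.5,0.2],[0,0,0],0],
    [[0.98,-3.5,0.2],[0,0,0],0]
  ]
}}

```text
time_s: 2.43
eef_pos: [0.3186, 0.4575, 0.2231]
ee_rot: [[-0.642, -0.767, 0.0], [-0.767, 0.642, -0.0], [-0.0, -0.0, -1.0]]
contact_force: [0.6, 0.1, 0.5]
opening: 0.0856
gripper_force: 0.0
```

{"fn": "move_arm", "kwargs": {
  "plan": [
    [[0.98,-3.5,0.2],[0,0,0],0],
    [[0.98,-3.5,0.2],[0,0,0],0],
    [[0.98,-3.5,0.2],[0,0,0],0],
    [[0.98,-3.5,0.2],[0,0,0],0],
    [[0.98,-3.5,0.2],[0,0,0],0],
    [[0.98,-3.5,0.2],[0,0,0],0],
    [[0.98,-3.5,0.2],[0,0,0],0],
    [[0.98,-3.5,0.2],[0,0,0],0]
  ]
}}

```text
time_s: 3.1
eef_pos: [0.483, 0.2172, 0.2075]
ee_rot: [[-0.643, -0.766, 0.001], [-0.766, 0.643, 0.0], [-0.0, -0.0, -1.0]]
contact_force: [0.5, -0.4, 0.9]
opening: 0.0855
gripper_force: 0.0
```

{"fn": "move_arm", "kwargs": {
  "plan": [
    [[0.98,-3.5,0.2],[0,0,0],0],
    [[0.98,-3.5,0.2],[0,0,0],0],
    [[0.98,-3.5,0.2],[0,0,0],0],
    [[0.98,-3.5,0.2],[0,0,0],0],
    [[0.98,-3.5,0.2],[0,0,0],0],
    [[0.98,-3.5,0.2],[0,0,0],0],
    [[0.98,-3.5,0.2],[0,0,0],0],
    [[0.98,-3.5,0.2],[0,0,0],0]
  ]
}}

```text
time_s: 3.77
eef_pos: [0.6472, -0.0229, 0.1912]
ee_rot: [[-0.643, -0.766, 0.0], [-0.766, 0.643, -0.0], [0.0, -0.0, -1.0]]
contact_force: [0.8, 0.8, 1.0]
opening: 0.0852
gripper_force: 0.0
```

```bash
python3 - <<'E'
from h import *
from scipy.optimize import least_squares
s=bot.get_obs();print(s["eef_pos"],np.degrees(np.arctan2(s["ee_rot"][1][1],s["ee_rot"][0][1])),s["contact_force"],s["time_s"])
f=bot.grab_frame("wrist");save(f,"w1.png");P=cloud(f).reshape(-1,3);cx=(.645,-.021);print(f["xyz"])
Q=P[np.linalg.norm(P[:,:2]-cx,axis=1)<.09]
r=Q[(Q[:,2]>.105)&(Q[:,2]<.118)][:,:2];r=r[np.linalg.norm(r-cx,axis=1)<.037]
if len(r): print(least_squares(lambda p:np.linalg.norm(r-p,axis=1)-.0285,cx,loss="soft_l1",f_scale=.001).x,len(r))
go(.645,-.021,.068,-40,8)
E
```

```text
[ 0.6471523  -0.02292756  0.1912469 ] 140.0136297575241 [0.80710429 0.80397239 0.99317632] 3.7667
[ 0.59750896 -0.08328919  0.33201283]
[ 0.64508936 -0.02207343] 1049
rows 8 shift [-0.07  0.15  1.52] turn [-0.0006 -0.0004 -0.0011] |mm| 15.3
```

View pics/w1.png

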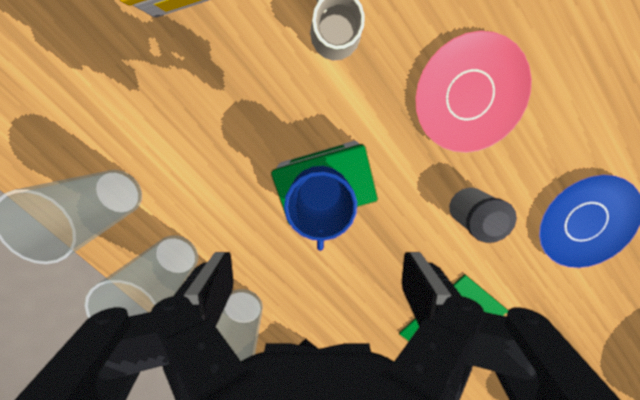

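{"fn": "move_arm", "kwargs": {
  "plan": [
    [[-0.07,0.15,1.9],[0,0,0],0],
    [[-0.07,0.15,1.9],[0,0,0],0],
    [[-0.07,0.15,1.9],[0,0,0],0],
    [[-0.07,0.15,1.9],[0,0,0],0],
    [[-0.07,0.15,1.6],[0,0,0],0],
    [[-0.07,0.15,1.4],[0,0,0],0],
    [[-0.07,0.1,1.0],[0,0,0],0],
    [[0,0,0.6],[0,0,0],0]
  ]
}}

```text
time_s: 4.48
eef_pos: [0.6412, -0.0105, 0.068]
ee_rot: [[-0.642, -0.767, -0.002], [-0.767, 0.642, 0.0], [0.001, 0.001, -1.0]]
contact_force: [-0.1, 0.1, 0.6]
opening: 0.0852
gripper_force: 0.0
```

{"fn": "move_arm", "kwargs": {
  "plan": [
    [[0,0,0],[0,0,0],0.15],
    [[0,0,0],[0,0,0],0.25],
    [[0,0,0],[0,0,0],0.35],
    [[0,0,0],[0,0,0],0.5],
    [[0,0,0],[0,0,0],1],
    [[0,0,0],[0,0,0],1],
    [[0,0,0],[0,0,0],1],
    [[0,0,0],[0,0,0],1]
  ]
}}

```text
time_s: 5.15
eef_pos: [0.6427, -0.0111, 0.0704]
ee_rot: [[-0.643, -0.766, 0.002], [-0.766, 0.643, -0.0], [-0.001, -0.002, -1.0]]
contact_force: [1.0, -1.1, 6.4]
opening: 0.0567
gripper_force: 63.9
```

The last reading was taken during overshoot, so the grip is off centre. I'll check how the cup sits in the hand.

```bash
cat >> h.py <<'E'
from scipy.optimize import least_squares
def rim(cam,cx,ztop,name=None):
    f=bot.grab_frame(cam)
    if name: save(f,name)
    P=cloud(f).reshape(-1,3);Q=P[np.linalg.norm(P[:,:2]-cx,axis=1)<.038];q=Q[(Q[:,2]>ztop-.008)&(Q[:,2]<ztop+.006)]
    c=least_squares(lambda p:np.linalg.norm(q[:,:2]-p,axis=1)-.0285,cx,loss="soft_l1",f_scale=.001).x
    s=Q[(Q[:,2]>ztop-.003)&(Q[:,2]<ztop+.006)]
    pl=np.linalg.lstsq(np.c_[s[:,:2]-c,np.ones(len(s))],s[:,2],rcond=None)[0]
    e=bot.get_obs();R=np.array(e["ee_rot"]);p=np.array(e["eef_pos"])
    print(cam,"rim c",np.round(c*1000,1),len(q),"slope/z",np.round(pl,3),"in tool mm",np.round(1000*R.T@(np.r_[c,ztop]-p),1),"tcp",np.round(p,4),"yaw",np.degrees(np.arctan2(R[1,1],R[0,1])).round(1),"op",e["opening"],"t",e["time_s"])
    return c
E
python3 - <<'E'
from h import *
rim("wrist",(.643,-.015),.111,"w2.png")
E
```

```text
wrist rim c [638.2 -16.9] 6129 slope/z [ 0.012 -0.02   0.11 ] in tool mm [  7.3  -0.4 -40.6] tcp [ 0.6427 -0.0111  0.0704] yaw 140.0 op 0.05724437375585062 t 5.2
```

View pics/w2.png

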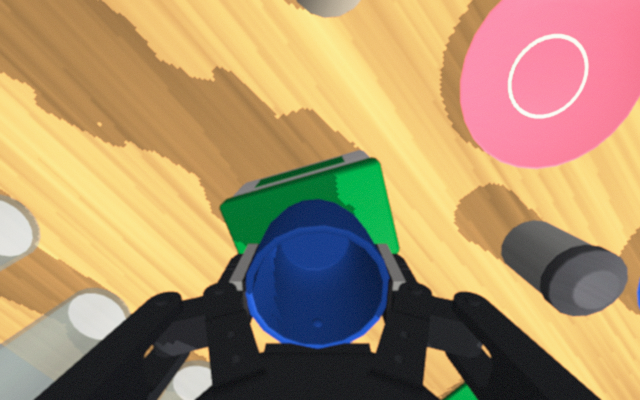

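{"fn": "move_arm", "kwargs": {
  "plan": [
    [[0,0,0],[0,0,0],0.2],
    [[0,0,0],[0,0,0],0],
    [[0,0,0],[0,0,0],0],
    [[0,0,0],[0,0,0],0],
    [[0.25,0,0],[0,0,0],0],
    [[0.25,0,0],[0,0,0],0],
    [[0.23,0,0],[0,0,0],0],
    [[0,0,0],[0,0,0],0]
  ]
}}

```text
time_s: 5.87
eef_pos: [0.6366, -0.0173, 0.0692]
ee_rot: [[-0.643, -0.766, -0.001], [-0.766, 0.643, -0.001], [0.001, 0.0, -1.0]]
contact_force: [0.3, -0.6, -0.1]
opening: 0.0852
gripper_force: 0.0
```

{"fn": "move_arm", "kwargs": {
  "plan": [
    [[0,0,0],[0,0,0],0.15],
    [[0,0,0],[0,0,0],0.25],
    [[0,0,0],[0,0,0],0.35],
    [[0,0,0],[0,0,0],0.5],
    [[0,0,0],[0,0,0],1],
    [[0,0,0],[0,0,0],1],
    [[0,0,0],[0,0,0],1],
    [[0,0,0],[0,0,0],1]
  ]
}}

```text
time_s: 6.53
eef_pos: [0.6375, -0.0166, 0.0696]
ee_rot: [[-0.642, -0.766, 0.001], [-0.766, 0.642, -0.0], [-0.0, -0.001, -1.0]]
contact_force: [0.5, -1.5, 4.1]
opening: 0.0574
gripper_force: 63.6
```

```bash
python3 - <<'E'
from h import *
rim("wrist",(.638,-.017),.111)
E
```

```text
wrist rim c [637.9 -16.6] 4822 slope/z [ 0.009 -0.014  0.11 ] in tool mm [ -0.3  -0.3 -41.4] tcp [ 0.6375 -0.0166  0.0696] yaw 140.0 op 0.056902440174281435 t 6.5833
```

{"fn": "move_arm", "kwargs": {
  "plan": [
    [[0,0,-0.3],[0,0,0],1],
    [[0,0,-0.6],[0,0,0],1],
    [[0,0,-1.2],[0,0,0],1],
    [[0,0,-1.6],[0,0,0],1],
    [[0,0,-1.6],[0,0,0],1],
    [[0,0,-1.4],[0,0,0],1],
    [[0,0,-0.9],[0,0,0],1],
    [[0,0,-0.4],[0,0,0],1]
  ]
}}

```text
time_s: 7.25
eef_pos: [0.6377, -0.0162, 0.1513]
ee_rot: [[-0.642, -0.766, 0.002], [-0.766, 0.642, 0.0], [-0.002, -0.002, -1.0]]
contact_force: [0.1, 1.1, -1.9]
opening: 0.0574
gripper_force: 64.1
```

{"fn": "move_arm", "kwargs": {
  "plan": [
    [[-0.1,0.6,0],[0,0,0],1],
    [[-0.2,1.2,0],[0,0,0],1],
    [[-0.3,1.8,0],[0,0,0],1],
    [[-0.4,2.4,0],[0,0,0],1],
    [[-0.5,2.6,0],[0,0,0],1],
    [[-0.5,2.8,0],[0,0,0],1],
    [[-0.5,2.8,0],[0,0,0],1],
    [[-0.5,2.8,0],[0,0,0],1]
  ]
}}

```text
time_s: 7.92
eef_pos: [0.5234, 0.1172, 0.1484]
ee_rot: [[-0.642, -0.767, -0.002], [-0.767, 0.642, -0.0], [0.001, 0.002, -1.0]]
contact_force: [0.1, 0.9, -1.5]
opening: 0.0571
gripper_force: 64.1
```

{"fn": "move_arm", "kwargs": {
  "plan": [
    [[-0.5,2.8,0],[0,0,0],1],
    [[-0.5,2.8,0],[0,0,0],1],
    [[-0.5,2.6,0],[0,0,0],1],
    [[-0.4,2.2,0],[0,0,0],1],
    [[-0.3,1.7,0],[0,0,0],1],
    [[-0.2,1.1,0],[0,0,0],1],
    [[-0.1,0.7,0],[0,0,0],1],
    [[-0.1,0.4,0],[0,0,0],1]
  ]
}}

```text
time_s: 8.58
eef_pos: [0.4322, 0.2279, 0.149]
ee_rot: [[-0.641, -0.767, -0.001], [-0.767, 0.641, -0.001], [0.001, 0.0, -1.0]]
contact_force: [0.2, 0.2, -1.8]
opening: 0.0569
gripper_force: 64.1
```

```bash
cat >> h.py <<'E'
def blob(cam,name,near):
    "centre of silhouette's depth points by min circle/rect, world mm"
    f=bot.grab_frame(cam);P=cloud(f);best=None
    for d in bot.silhouettes(cam,name):
        q=P[d["pixels"]&(f["z_map"]>0)];q=q[(q[:,2]<.016)&(q[:,2]>0.001)]
        if len(q)>50 and np.linalg.norm(np.median(q[:,:2],0)-near)<.08:
            h=(q[:,:2]*1000).astype(np.float32);c,r=cv2.minEnclosingCircle(h)
            print(cam,name,round(d["confidence"],2),"circle",np.round(c,1),round(r,1),"rect",[np.round(v,1) for v in cv2.minAreaRect(h)]);return
    print("none")
E
python3 - <<'E'
from h import *
import time
f=bot.grab_frame("wrist")
blob("wrist","blue_saucer",(.4335,.2275))
s=bot.get_obs();e=s["eef_pos"];rim("wrist",e[:2],e[2]+.0414,"w3.png");rim("top",e[:2],e[2]+.0414)
E
```

```text
wrist blue_saucer 0.69 circle [433.6 227.5] 59.6 rect [array([428.2, 220.6]), array([101.3, 118. ]), np.float64(48.5)]
wrist rim c [434. 227.] 4845 slope/z [ 0.009 -0.015  0.189] in tool mm [ -0.4   0.  -41.4] tcp [0.4338 0.2266 0.1491] yaw 140.0 op 0.057080360062438676 t 8.7833
top rim c [436.  226.7] 49 slope/z [0.054 0.114 0.194] in tool mm [ -1.5  -1.6 -41.4] tcp [0.4338 0.2266 0.1491] yaw 139.9 op 0.05735534630602181 t 8.8333
```

View pics/w3.png

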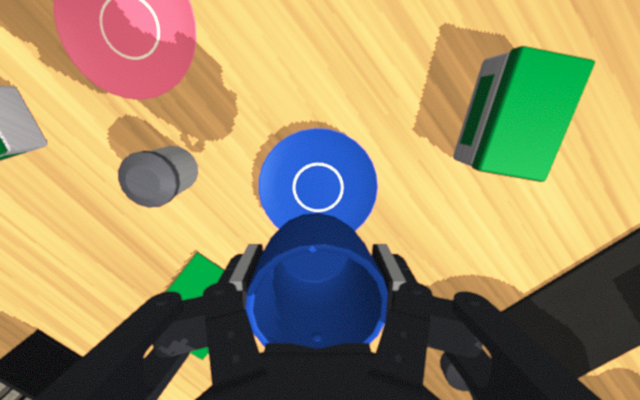

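{"fn": "move_arm", "kwargs": {
  "plan": [
    [[0,0,0.5],[0,0,0],1],
    [[0,0,1.0],[0,0,0],1],
    [[0,0,1.3],[0,0,0],1],
    [[0,0,1.3],[0,0,0],1],
    [[0,0,1.3],[0,0,0],1],
    [[0,0,1.3],[0,0,0],1],
    [[0,0,1.2],[0,0,0],1],
    [[0,0,1.0],[0,0,0],1]
  ]
}}

```text
time_s: 9.5
eef_pos: [0.4329, 0.2269, 0.0585]
ee_rot: [[-0.643, -0.766, -0.001], [-0.766, 0.643, -0.001], [0.001, 0.001, -1.0]]
contact_force: [-0.2, -0.4, -1.7]
opening: 0.0576
gripper_force: 64.1
```

{"fn": "move_arm", "kwargs": {
  "plan": [
    [[0,0,0.9],[0,0,0],1],
    [[0,0,0.8],[0,0,0],1],
    [[0,0,0.7],[0,0,0],1],
    [[0,0,0.5],[0,0,0],1],
    [[0,0,0.4],[0,0,0],1],
    [[0,0,0.2],[0,0,0],1],
    [[0,0,0.1],[0,0,0],1],
    [[0,0,0.1],[0,0,0],1]
  ]
}}

```text
time_s: 10.17
eef_pos: [0.4334, 0.2276, 0.0234]
ee_rot: [[-0.642, -0.766, 0.0], [-0.766, 0.642, 0.0], [-0.0, -0.0, -1.0]]
contact_force: [0.6, -0.4, -0.3]
opening: 0.0575
gripper_force: 64.1
```

{"fn": "move_arm", "kwargs": {
  "plan": [
    [[0,0,0.05],[0,0,0],1],
    [[0,0,0.05],[0,0,0],1],
    [[0,0,0.05],[0,0,0],1],
    [[0,0,0.05],[0,0,0],1],
    [[0,0,0],[0,0,0],1],
    [[0,0,0],[0,0,0],1],
    [[0,0,0],[0,0,0],1],
    [[0,0,0],[0,0,0],1]
  ]
}}

```text
time_s: 10.83
eef_pos: [0.4332, 0.2275, 0.0213]
ee_rot: [[-0.642, -0.766, -0.0], [-0.766, 0.642, -0.0], [0.0, 0.0, -1.0]]
contact_force: [0.1, 0.4, -1.8]
opening: 0.0569
gripper_force: 64.1
```

Still hanging, so I'll go down 2 mm more.

{"fn": "move_arm", "kwargs": {
  "plan": [
    [[0,0,0.05],[0,0,0],1],
    [[0,0,0.05],[0,0,0],1],
    [[0,0,0.05],[0,0,0],1],
    [[0,0,0.03],[0,0,0],1],
    [[0,0,0],[0,0,0],1],
    [[0,0,0],[0,0,0],1],
    [[0,0,0],[0,0,0],1],
    [[0,0,0],[0,0,0],1]
  ]
}}

```text
time_s: 11.5
eef_pos: [0.4333, 0.2275, 0.0196]
ee_rot: [[-0.642, -0.766, 0.0], [-0.766, 0.642, 0.0], [-0.0, -0.0, -1.0]]
contact_force: [-0.1, -0.2, 2.1]
opening: 0.0567
gripper_force: 64.2
```

{"fn": "move_arm", "kwargs": {
  "plan": [
    [[0,0,0],[0,0,0],0.5],
    [[0,0,0],[0,0,0],0.4],
    [[0,0,0],[0,0,0],0.3],
    [[0,0,0],[0,0,0],0.2],
    [[0,0,0],[0,0,0],0.1],
    [[0,0,0],[0,0,0],0],
    [[0,0,0],[0,0,0],0],
    [[0,0,0],[0,0,0],0]
  ]
}}

```text
time_s: 12.17
eef_pos: [0.4332, 0.2275, 0.0194]
ee_rot: [[-0.642, -0.766, -0.0], [-0.766, 0.642, 0.0], [0.0, 0.0, -1.0]]
contact_force: [0.3, -0.5, 0.5]
opening: 0.0852
gripper_force: 0.0
```

{"fn": "move_arm", "kwargs": {
  "plan": [
    [[0,0,-0.6],[0,0,0],0],
    [[0,0,-1.4],[0,0,0],0],
    [[0,0,-2.4],[0,0,0],0],
    [[0,0,-3],[0,0,0],0],
    [[0,0,-3],[0,0,0],0],
    [[0,0,-3],[0,0,0],0],
    [[0,0,-2.2],[0,0,0],0],
    [[0,0,-1.4],[0,0,0],0]
  ]
}}

```text
time_s: 12.83
eef_pos: [0.4337, 0.228, 0.1926]
ee_rot: [[-0.642, -0.766, 0.003], [-0.766, 0.642, 0.002], [-0.003, -0.001, -1.0]]
contact_force: [0.1, 0.3, -1.0]
opening: 0.0852
gripper_force: 0.0
```

{"fn": "move_arm", "kwargs": {
  "plan": [
    [[0.35,-0.6,0],[0,0,0],0],
    [[0.7,-1.2,0],[0,0,0],0],
    [[1.05,-1.8,0],[0,0,0],0],
    [[1.35,-2.3,0],[0,0,0],0],
    [[1.35,-2.3,0],[0,0,0],0],
    [[1.35,-2.3,0],[0,0,0],0],
    [[1.35,-2.3,0],[0,0,0],0],
    [[1.35,-2.3,0],[0,0,0],0]
  ]
}}

```text
time_s: 13.5
eef_pos: [0.4918, 0.0609, 0.189]
ee_rot: [[-0.642, -0.766, -0.001], [-0.766, 0.642, -0.0], [0.001, 0.001, -1.0]]
contact_force: [0.3, -0.0, -0.2]
opening: 0.0854
gripper_force: 0.0
```

{"fn": "move_arm", "kwargs": {
  "plan": [
    [[1.35,-2.3,0],[0,0,0],0],
    [[1.35,-2.3,0],[0,0,0],0],
    [[1.35,-2.3,0],[0,0,0],0],
    [[1.35,-2.3,0],[0,0,0],0],
    [[1.35,-2.3,0],[0,0,0],0],
    [[1.35,-2.3,0],[0,0,0],0],
    [[1.35,-2.3,0],[0,0,0],0],
    [[1.35,-2.3,0],[0,0,0],0]
  ]
}}

```text
time_s: 14.17
eef_pos: [0.5633, -0.14, 0.1888]
ee_rot: [[-0.643, -0.766, -0.001], [-0.766, 0.643, 0.0], [0.001, 0.001, -1.0]]
contact_force: [0.1, 1.5, 0.3]
opening: 0.0854
gripper_force: 0.0
```

{"fn": "move_arm", "kwargs": {
  "plan": [
    [[1.35,-2.3,0],[0,0,0],0],
    [[1.35,-2.3,0],[0,0,0],0],
    [[1.2,-2.0,0],[0,0,0],0],
    [[0.9,-1.5,0],[0,0,0],0],
    [[0.65,-1.1,0],[0,0,0],0],
    [[0.4,-0.7,0],[0,0,0],0],
    [[0.25,-0.4,0],[0,0,0],0],
    [[0.05,-0.1,0],[0,0,0],0]
  ]
}}

```text
time_s: 14.83
eef_pos: [0.6038, -0.2523, 0.1891]
ee_rot: [[-0.642, -0.766, -0.001], [-0.766, 0.642, 0.0], [0.0, 0.001, -1.0]]
contact_force: [-0.3, 0.5, 0.5]
opening: 0.0854
gripper_force: 0.0
```

{"fn": "move_arm", "kwargs": {
  "plan": [
    [[0,0,0],[0,0,-0.057],0],
    [[0,0,0],[0,0,-0.057],0],
    [[0,0,0],[0,0,-0.057],0],
    [[0,0,0],[0,0,-0.056],0],
    [[0,0,0],[0,0,0],0],
    [[0,0,0],[0,0,0],0],
    [[0,0,0],[0,0,0],0],
    [[0,0,0],[0,0,0],0]
  ]
}}

```text
time_s: 15.5
eef_pos: [0.6039, -0.2518, 0.1896]
ee_rot: [[-0.454, -0.891, 0.0], [-0.891, 0.454, -0.0], [0.0, -0.0, -1.0]]
contact_force: [0.0, 0.6, 0.7]
opening: 0.0855
gripper_force: 0.0
```

```bash
python3 - <<'E'
from h import *
c=rim("wrist",(.604,-.253),.111,"w4.png")
leg(*c,.069,153,0,8)
rim("top",(.4335,.2275),.061); rim("scene",(.4335,.2275),.061)
E
```

```text
wrist rim c [ 604.4 -255.1] 1171 slope/z [ 0.002 -0.002  0.109] in tool mm [ 2.6 -1.8 78.6] tcp [ 0.604  -0.2519  0.1896] yaw 153.0 op 0.08506901300482037 t 15.55
rows 8 shift [ 0.03 -0.02  1.51] turn [-0. -0.  0.] |mm| 15.1
top rim c [435.3 225.7] 173 slope/z [0.002 0.004 0.061] in tool mm [-349.2  367.2  128.5] tcp [ 0.604  -0.252   0.1896] yaw 153.0 op 0.08542512321432708 t 15.6
scene rim c [437.5 229.3] 254 slope/z [ 0.006 -0.002  0.061] in tool mm [-353.4  366.8  128.5] tcp [ 0.604  -0.2521  0.1895] yaw 153.0 op 0.08559130549882905 t 15.65
```

View pics/w4.png

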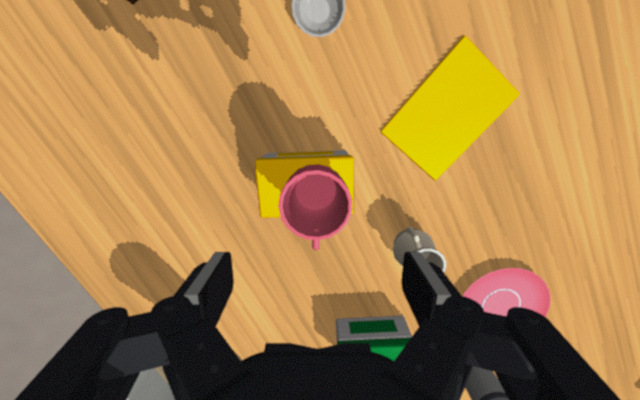

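{"fn": "move_arm", "kwargs": {
  "plan": [
    [[0.03,-0.02,0.8],[0,0,0],0],
    [[0.03,-0.02,1.5],[0,0,0],0],
    [[0.03,-0.02,2.0],[0,0,0],0],
    [[0.03,-0.02,2.1],[0,0,0],0],
    [[0.03,-0.02,2.0],[0,0,0],0],
    [[0.03,-0.02,1.6],[0,0,0],0],
    [[0.02,-0.02,1.2],[0,0,0],0],
    [[0,0,0.85],[0,0,0],0]
  ]
}}

```text
time_s: 16.32
eef_pos: [0.6036, -0.2546, 0.0671]
ee_rot: [[-0.454, -0.891, -0.002], [-0.891, 0.454, 0.001], [0.0, 0.002, -1.0]]
contact_force: [0.3, 0.0, 0.0]
opening: 0.0855
gripper_force: 0.0
```

{"fn": "move_arm", "kwargs": {
  "plan": [
    [[0,0,0],[0,0,0],0],
    [[0,0,0],[0,0,0],0.2],
    [[0,0,0],[0,0,0],0.3],
    [[0,0,0],[0,0,0],0.35],
    [[0,0,0],[0,0,0],0.5],
    [[0,0,0],[0,0,0],1],
    [[0,0,0],[0,0,0],1],
    [[0,0,0],[0,0,0],1]
  ]
}}

```text
time_s: 16.98
eef_pos: [0.605, -0.2547, 0.0703]
ee_rot: [[-0.453, -0.891, 0.002], [-0.891, 0.453, -0.001], [-0.0, -0.002, -1.0]]
contact_force: [-1.6, 1.6, 6.0]
opening: 0.0568
gripper_force: 64.2
```

```bash
python3 - <<'E'
from h import *
c=rim("wrist",(.604,-.253),.111)
E
```

```text
wrist rim c [ 604.4 -256. ] 4998 slope/z [-0.006  0.003  0.11 ] in tool mm [  1.3  -0.1 -40.7] tcp [ 0.605  -0.2548  0.0703] yaw 153.0 op 0.05681438753555802 t 17.0333
```

{"fn": "move_arm", "kwargs": {
  "plan": [
    [[0,0,-0.3],[0,0,0],1],
    [[0,0,-0.6],[0,0,0],1],
    [[0,0,-1.2],[0,0,0],1],
    [[0,0,-1.6],[0,0,0],1],
    [[0,0,-1.6],[0,0,0],1],
    [[0,0,-1.4],[0,0,0],1],
    [[0,0,-0.9],[0,0,0],1],
    [[0,0,-0.4],[0,0,0],1]
  ]
}}

```text
time_s: 17.7
eef_pos: [0.605, -0.2548, 0.1512]
ee_rot: [[-0.453, -0.891, 0.002], [-0.891, 0.453, -0.001], [-0.0, -0.003, -1.0]]
contact_force: [0.5, 0.2, -2.0]
opening: 0.057
gripper_force: 64.1
```

{"fn": "move_arm", "kwargs": {
  "plan": [
    [[-0.3,0.4,0],[0,0,0],1],
    [[-0.65,0.9,0],[0,0,0],1],
    [[-1.05,1.5,0],[0,0,0],1],
    [[-1.35,1.9,0],[0,0,0],1],
    [[-1.5,2.1,0],[0,0,0],1],
    [[-1.6,2.2,0],[0,0,0],1],
    [[-1.6,2.2,0],[0,0,0],1],
    [[-1.6,2.2,0],[0,0,0],1]
  ]
}}

```text
time_s: 18.37
eef_pos: [0.5265, -0.1059, 0.1481]
ee_rot: [[-0.453, -0.892, -0.002], [-0.892, 0.453, 0.001], [0.0, 0.002, -1.0]]
contact_force: [0.7, 0.6, -1.8]
opening: 0.057
gripper_force: 64.1
```

{"fn": "move_arm", "kwargs": {
  "plan": [
    [[-1.6,2.2,0],[0,0,0],1],
    [[-1.6,2.2,0],[0,0,0],1],
    [[-1.35,1.9,0],[0,0,0],1],
    [[-1.15,1.6,0],[0,0,0],1],
    [[-0.9,1.3,0],[0,0,0],1],
    [[-0.65,0.9,0],[0,0,0],1],
    [[-0.5,0.7,0],[0,0,0],1],
    [[-0.2,0.3,0],[0,0,0],1]
  ]
}}

```text
time_s: 19.03
eef_pos: [0.4648, 0.0145, 0.1488]
ee_rot: [[-0.452, -0.892, -0.001], [-0.892, 0.452, 0.0], [0.0, 0.001, -1.0]]
contact_force: [-0.4, -0.7, -1.0]
opening: 0.0571
gripper_force: 64.1
```

```bash
python3 - <<'E'
from h import *
bot.grab_frame("wrist");bot.grab_frame("wrist")
blob("wrist","pink_saucer",(.4655,.0125))
s=bot.get_obs();e=s["eef_pos"];rim("wrist",e[:2],e[2]+.041,"w5.png")
E
```

```text
wrist pink_saucer 0.71 circle [465.8  12.1] 59.5 rect [array([461.7,   4.2]), array([100.7, 118. ]), np.float64(64.2)]
wrist rim c [465.7  11.3] 4926 slope/z [-0.002 -0.001  0.188] in tool mm [  1.2  -0.2 -41. ] tcp [0.466  0.0124 0.1488] yaw 153.0 op 0.05704506607348885 t 19.2833
```

View pics/w5.png

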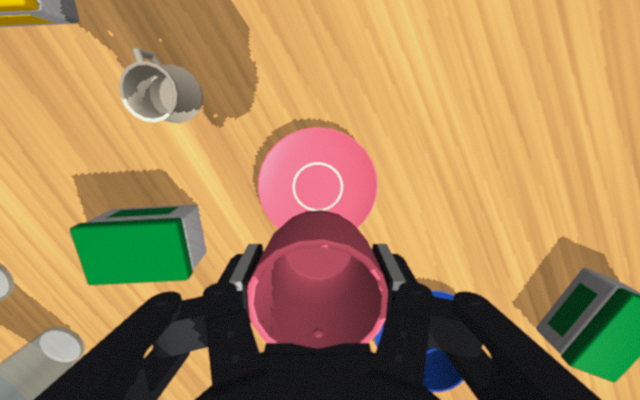

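{"fn": "move_arm", "kwargs": {
  "plan": [
    [[-0.01,0,0.5],[0,0,0],1],
    [[-0.01,0,1.0],[0,0,0],1],
    [[-0.01,0,1.3],[0,0,0],1],
    [[-0.01,0,1.3],[0,0,0],1],
    [[-0.01,0,1.3],[0,0,0],1],
    [[-0.01,0,1.3],[0,0,0],1],
    [[-0.01,0,1.2],[0,0,0],1],
    [[0,0,1.0],[0,0,0],1]
  ]
}}

```text
time_s: 19.95
eef_pos: [0.466, 0.0134, 0.0587]
ee_rot: [[-0.454, -0.891, -0.001], [-0.891, 0.454, 0.0], [0.0, 0.001, -1.0]]
contact_force: [-0.9, -0.6, -1.3]
opening: 0.0575
gripper_force: 64.1
```

{"fn": "move_arm", "kwargs": {
  "plan": [
    [[0,0,0.9],[0,0,0],1],
    [[0,0,0.8],[0,0,0],1],
    [[0,0,0.7],[0,0,0],1],
    [[0,0,0.5],[0,0,0],1],
    [[0,0,0.4],[0,0,0],1],
    [[0,0,0.2],[0,0,0],1],
    [[0,0,0.1],[0,0,0],1],
    [[0,0,0.1],[0,0,0],1]
  ]
}}

```text
time_s: 20.62
eef_pos: [0.4662, 0.0139, 0.0231]
ee_rot: [[-0.453, -0.891, 0.0], [-0.891, 0.453, -0.0], [-0.0, -0.0, -1.0]]
contact_force: [0.7, 0.5, -1.0]
opening: 0.0574
gripper_force: 64.1
```

{"fn": "move_arm", "kwargs": {
  "plan": [
    [[0,0,0.05],[0,0,0],1],
    [[0,0,0.05],[0,0,0],1],
    [[0,0,0.05],[0,0,0],1],
    [[0,0,0.05],[0,0,0],1],
    [[0,0,0],[0,0,0],1],
    [[0,0,0],[0,0,0],1],
    [[0,0,0],[0,0,0],1],
    [[0,0,0],[0,0,0],1]
  ]
}}

```text
time_s: 21.28
eef_pos: [0.466, 0.0139, 0.021]
ee_rot: [[-0.453, -0.891, 0.0], [-0.891, 0.453, -0.0], [0.0, -0.0, -1.0]]
contact_force: [-0.3, -0.7, -2.0]
opening: 0.0574
gripper_force: 64.1
```

{"fn": "move_arm", "kwargs": {
  "plan": [
    [[0,0,0.04],[0,0,0],1],
    [[0,0,0.04],[0,0,0],1],
    [[0,0,0.03],[0,0,0],1],
    [[0,0,0],[0,0,0],1],
    [[0,0,0],[0,0,0],1],
    [[0,0,0],[0,0,0],1],
    [[0,0,0],[0,0,0],1],
    [[0,0,0],[0,0,0],1]
  ]
}}

```text
time_s: 21.95
eef_pos: [0.4661, 0.014, 0.0203]
ee_rot: [[-0.453, -0.891, 0.0], [-0.891, 0.453, -0.0], [0.0, -0.0, -1.0]]
contact_force: [-1.7, -0.2, 5.7]
opening: 0.057
gripper_force: 64.6
```

{"fn": "move_arm", "kwargs": {
  "plan": [
    [[0,0,0],[0,0,0],0.5],
    [[0,0,0],[0,0,0],0.4],
    [[0,0,0],[0,0,0],0.3],
    [[0,0,0],[0,0,0],0.2],
    [[0,0,0],[0,0,0],0.1],
    [[0,0,0],[0,0,0],0],
    [[0,0,0],[0,0,0],0],
    [[0,0,0],[0,0,0],0]
  ]
}}

```text
time_s: 22.62
eef_pos: [0.466, 0.0139, 0.0198]
ee_rot: [[-0.453, -0.891, -0.0], [-0.891, 0.453, 0.0], [0.0, 0.0, -1.0]]
contact_force: [0.7, 0.8, 0.2]
opening: 0.085
gripper_force: 0.0
```

{"fn": "move_arm", "kwargs": {
  "plan": [
    [[0,0,-0.6],[0,0,0],0],
    [[0,0,-1.4],[0,0,0],0],
    [[0,0,-2.4],[0,0,0],0],
    [[0,0,-3],[0,0,0],0],
    [[0,0,-3],[0,0,0],0],
    [[0,0,-3],[0,0,0],0],
    [[0,0,-2.2],[0,0,0],0],
    [[0,0,-1.4],[0,0,0],0]
  ]
}}

```text
time_s: 23.28
eef_pos: [0.4666, 0.0142, 0.1929]
ee_rot: [[-0.453, -0.891, 0.003], [-0.891, 0.453, -0.0], [-0.001, -0.003, -1.0]]
contact_force: [-0.0, -0.6, -0.0]
opening: 0.0856
gripper_force: 0.0
```

{"fn": "move_arm", "kwargs": {
  "plan": [
    [[0,0,0],[0,0,0.108],0],
    [[0,0,0],[0,0,0.108],0],
    [[0,0,0],[0,0,0.108],0],
    [[0,0,0],[0,0,0.108],0],
    [[0,0,0],[0,0,0.108],0],
    [[0,0,0],[0,0,0.108],0],
    [[0,0,0],[0,0,0.108],0],
    [[0,0,0],[0,0,0.108],0]
  ]
}}

```text
time_s: 23.95
eef_pos: [0.4657, 0.0141, 0.1903]
ee_rot: [[-0.973, -0.229, -0.0], [-0.229, 0.973, 0.0], [-0.0, 0.0, -1.0]]
contact_force: [0.1, -0.4, -0.0]
opening: 0.0853
gripper_force: 0.0
```

{"fn": "move_arm", "kwargs": {
  "plan": [
    [[0,0,0],[0,0,0.108],0],
    [[0,0,0],[0,0,0.108],0],
    [[0,0,0],[0,0,0.108],0],
    [[0,0,0],[0,0,0.108],0],
    [[0,0,0],[0,0,0.108],0],
    [[0,0,0],[0,0,0.108],0],
    [[0,0,0],[0,0,0],0],
    [[-0.4,0.1,0],[0,0,0],0]
  ]
}}

```text
time_s: 24.62
eef_pos: [0.4694, 0.0135, 0.1902]
ee_rot: [[-0.918, 0.397, -0.0], [0.397, 0.918, -0.0], [0.0, -0.0, -1.0]]
contact_force: [-0.4, -1.3, -0.5]
opening: 0.0853
gripper_force: 0.0
```

{"fn": "move_arm", "kwargs": {
  "plan": [
    [[-1.5,0.35,0],[0,0,0],0],
    [[-2.7,0.6,0],[0,0,0],0],
    [[-3.3,0.75,0],[0,0,0],0],
    [[-3.3,0.75,0],[0,0,0],0],
    [[-2.8,0.65,0],[0,0,0],0],
    [[-1.8,0.4,0],[0,0,0],0],
    [[-0.9,0.2,0],[0,0,0],0],
    [[-0.5,0.1,0],[0,0,0],0]
  ]
}}

```text
time_s: 25.28
eef_pos: [0.6406, -0.0197, 0.1892]
ee_rot: [[-0.917, 0.398, -0.0], [0.398, 0.917, 0.0], [0.0, 0.0, -1.0]]
contact_force: [0.0, 0.2, 0.5]
opening: 0.0855
gripper_force: 0.0
```

```bash
cat >> h.py <<'E'
def rect(cam,cx,zlo,zhi,rad=.075,name=None):
    f=bot.grab_frame(cam)
    if name: save(f,name)
    P=cloud(f).reshape(-1,3);t=P[(np.linalg.norm(P[:,:2]-cx,axis=1)<rad)&(P[:,2]>zlo)&(P[:,2]<zhi)]
    b=cv2.minAreaRect((t[:,:2]*1000).astype(np.float32));a=b[2]+(90 if b[1][1]>b[1][0] else 0)
    e=bot.get_obs();R=np.array(e["ee_rot"]);p=np.array(e["eef_pos"])
    print(cam,"rect",len(t),np.round(b[0],1),np.round(b[1],1),"long deg",round((a+90)%180-90,1),"z",np.median(t[:,2]).round(4),"in tool mm",np.round(R.T@np.r_[b[0][0]-1000*p[0],b[0][1]-1000*p[1],0],1),"tcp",np.round(p,4),"yaw",np.degrees(np.arctan2(R[1,1],R[0,1])).round(1),"t",e["time_s"])
E
python3 - <<'E'
from h import *
bot.grab_frame("wrist");bot.grab_frame("wrist")
rect("wrist",(.6397,-.0193),.051,.062,.075,"w6.png");rect("top",(.6397,-.0193),.051,.062)
rim("top",(.4335,.2275),.061);rim("top",(.4655,.0125),.061);rim("scene",(.4655,.0125),.061)
E
```

```text
wrist rect 5621 [640.9 -20.3] [59.9 95.4] long deg -23.7 z 0.0543 in tool mm [-2.3 -0.3 -0. ] tcp [ 0.6389 -0.0192  0.1896] yaw 66.5 t 25.4333
top rect 0 [0. 0.] [0. 0.] long deg 0.0 z nan in tool mm [ 5.931e+02 -2.374e+02  5.000e-01] tcp [ 0.6386 -0.019   0.1898] yaw 66.5 t 25.4833
top rim c [435.3 225.7] 175 slope/z [ 0.001 -0.004  0.061] in tool mm [283.9 143.2 129.2] tcp [ 0.6385 -0.0189  0.19  ] yaw 66.5 op 0.08540480345010484 t 25.5333
top rim c [465.1  12.9] 111 slope/z [-0.004 -0.008  0.061] in tool mm [171.7 -40.1 129.2] tcp [ 0.6386 -0.019   0.1902] yaw 66.5 op 0.08551104044996934 t 25.5833
scene rim c [467.3  16.3] 173 slope/z [ 0.009 -0.004  0.061] in tool mm [171.1 -36.  129.3] tcp [ 0.6386 -0.019   0.1903] yaw 66.5 op 0.08526426654620275 t 25.6333
  return _methods._mean(a, axis=axis, dtype=dtype,
  ret = ret.dtype.type(ret / rcount)
```

View pics/w6.png

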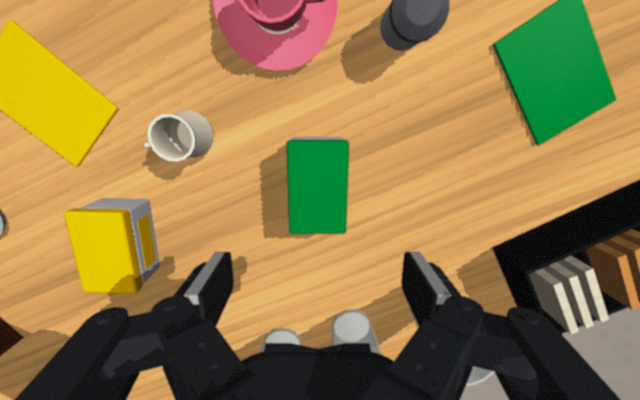

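{"fn": "move_arm", "kwargs": {
  "plan": [
    [[-0.06,-0.01,0.8],[0,0,0],0],
    [[-0.06,-0.01,1.6],[0,0,0],0],
    [[-0.06,-0.01,2.2],[0,0,0],0],
    [[-0.05,0,2.4],[0,0,0],0],
    [[0,0,2.4],[0,0,0],0],
    [[0,0,2.2],[0,0,0],0],
    [[0,0,1.8],[0,0,0],0],
    [[0,0,1.2],[0,0,0],0]
  ]
}}

```text
time_s: 26.3
eef_pos: [0.6398, -0.0203, 0.0415]
ee_rot: [[-0.917, 0.4, -0.003], [0.4, 0.917, 0.0], [0.003, -0.001, -1.0]]
contact_force: [0.4, -0.2, 0.3]
opening: 0.0856
gripper_force: 0.0
```

{"fn": "move_arm", "kwargs": {
  "plan": [
    [[0,0,0.8],[0,0,0],0],
    [[0,0,0.6],[0,0,0],0],
    [[0,0,0.5],[0,0,0],0],
    [[0,0,0.4],[0,0,0],0],
    [[0,0,0.3],[0,0,0],0],
    [[0,0,0.2],[0,0,0],0],
    [[0,0,0],[0,0,0],0],
    [[0,0,0],[0,0,0],0]
  ]
}}

```text
time_s: 26.97
eef_pos: [0.6415, -0.0204, 0.0162]
ee_rot: [[-0.916, 0.4, 0.001], [0.4, 0.916, -0.0], [-0.001, 0.0, -1.0]]
contact_force: [0.3, 0.4, 0.4]
opening: 0.0856
gripper_force: 0.0
```

{"fn": "move_arm", "kwargs": {
  "plan": [
    [[0,0,0],[0,0,0],0],
    [[0,0,0],[0,0,0],0.2],
    [[0,0,0],[0,0,0],0.3],
    [[0,0,0],[0,0,0],0.35],
    [[0,0,0],[0,0,0],0.5],
    [[0,0,0],[0,0,0],1],
    [[0,0,0],[0,0,0],1],
    [[0,0,0],[0,0,0],1]
  ]
}}

```text
time_s: 27.63
eef_pos: [0.6416, -0.0203, 0.0163]
ee_rot: [[-0.916, 0.4, 0.001], [0.4, 0.916, 0.0], [-0.001, 0.0, -1.0]]
contact_force: [-0.4, -0.2, 4.5]
opening: 0.0593
gripper_force: 65.8
```

```bash
python3 - <<'E'
from h import *
rect("wrist",(.6397,-.0193),.051,.062)
E
```

```text
wrist rect 24480 [631.3 -16.6] [99.1 76.7] long deg 66.7 z 0.0542 in tool mm [10.9 -0.6 -0. ] tcp [ 0.6415 -0.0204  0.0163] yaw 66.4 t 27.6833
```

{"fn": "move_arm", "kwargs": {
  "plan": [
    [[0,0,-0.3],[0,0,0],1],
    [[0,0,-0.7],[0,0,0],1],
    [[0,0,-1.3],[0,0,0],1],
    [[0,0,-1.8],[0,0,0],1],
    [[0,0,-1.9],[0,0,0],1],
    [[0,0,-1.6],[0,0,0],1],
    [[0,0,-1.0],[0,0,0],1],
    [[0,0,-0.4],[0,0,0],1]
  ]
}}

```text
time_s: 28.35
eef_pos: [0.6418, -0.0204, 0.1076]
ee_rot: [[-0.916, 0.4, 0.002], [0.4, 0.916, -0.0], [-0.002, 0.001, -1.0]]
contact_force: [-0.1, 0.7, -2.4]
opening: 0.0594
gripper_force: 65.3
```

{"fn": "move_arm", "kwargs": {
  "plan": [
    [[0.2,0.4,0],[0,0,0],1],
    [[0.45,1.0,0],[0,0,0],1],
    [[0.75,1.6,0],[0,0,0],1],
    [[0.95,2.1,0],[0,0,0],1],
    [[1.05,2.3,0],[0,0,0],1],
    [[1.05,2.3,0],[0,0,0],1],
    [[1.05,2.3,0],[0,0,0],1],
    [[1.05,2.3,0],[0,0,0],1]
  ]
}}

```text
time_s: 29.02
eef_pos: [0.6371, 0.1394, 0.1043]
ee_rot: [[-0.917, 0.399, -0.003], [0.399, 0.917, 0.0], [0.002, -0.001, -1.0]]
contact_force: [0.8, -0.8, -3.1]
opening: 0.0595
gripper_force: 65.3
```

{"fn": "move_arm", "kwargs": {
  "plan": [
    [[1.0,2.2,0],[0,0,0],1],
    [[0.95,2.1,0],[0,0,0],1],
    [[0.8,1.8,0],[0,0,0],1],
    [[0.7,1.5,0],[0,0,0],1],
    [[0.55,1.2,0],[0,0,0],1],
    [[0.4,0.9,0],[0,0,0],1],
    [[0.25,0.5,0],[0,0,0],1],
    [[0.15,0.3,0],[0,0,0],1]
  ]
}}

```text
time_s: 29.68
eef_pos: [0.6363, 0.2527, 0.1055]
ee_rot: [[-0.916, 0.4, -0.0], [0.4, 0.916, -0.0], [0.0, -0.001, -1.0]]
contact_force: [0.2, 0.7, -2.5]
opening: 0.059
gripper_force: 65.3
```

{"fn": "move_arm", "kwargs": {
  "plan": [
    [[0,0,0],[0,0,-0.05],1],
    [[0,0,0],[0,0,-0.1],1],
    [[0,0,0],[0,0,-0.11],1],
    [[0,0,0],[0,0,-0.11],1],
    [[0,0,0],[0,0,-0.1],1],
    [[0,0,0],[0,0,-0.075],1],
    [[0,0,0],[0,0,-0.05],1],
    [[0,0,0],[0,0,0],1]
  ]
}}

```text
time_s: 30.35
eef_pos: [0.637, 0.2504, 0.1058]
ee_rot: [[-0.983, -0.182, 0.0], [-0.182, 0.983, -0.001], [0.0, -0.001, -1.0]]
contact_force: [0.4, -0.6, -2.0]
opening: 0.0593
gripper_force: 65.2
```

```bash
python3 - <<'E'
from h import *
bot.grab_frame("wrist")
rect("wrist",(.6365,.2525),.003,.009,.078,"w7.png")
f=bot.grab_frame("wrist");P=cloud(f)
for d in bot.silhouettes("wrist","green_mat")[:2]:
    q=P[d["pixels"]];q=q[(q[:,2]<.012)&(q[:,2]>.001)]
    if len(q)>30: print(d["confidence"],cv2.minAreaRect((q[:,:2]*1000).astype(np.float32)))
# tin lid in hand
rect("wrist",(.6365,.2525),.139,.153)
E
```

```text
wrist rect 2509 [591.  243.8] [31.8 86.5] long deg -80.6 z 0.0036 in tool mm [46.4  1.1  0. ] tcp [0.6368 0.251  0.1058] yaw 100.3 t 30.45
0.75 ((591.1156005859375, 243.77357482910156), (31.963985443115234, 87.94842529296875), 9.367646217346191)
wrist rect 24958 [625.7 248.3] [ 77.  105.4] long deg -79.4 z 0.1437 in tool mm [11.4 -1.5  0. ] tcp [0.6366 0.2519 0.1059] yaw 100.4 t 30.6
```

View pics/w7.png

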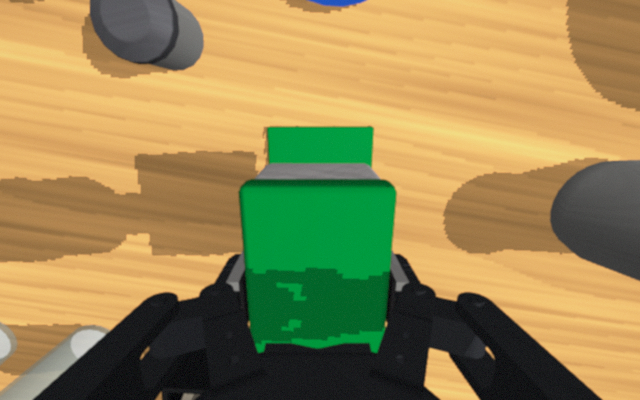

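{"fn": "move_arm", "kwargs": {
  "plan": [
    [[0,0,0.5],[0,0,0.007],1],
    [[0,0,1.0],[0,0,0],1],
    [[0,0,1.3],[0,0,0],1],
    [[0,0,1.3],[0,0,0],1],
    [[0,0,1.2],[0,0,0],1],
    [[0,0,0.9],[0,0,0],1],
    [[0,0,0.6],[0,0,0],1],
    [[0,0,0.4],[0,0,0],1]
  ]
}}

```text
time_s: 31.27
eef_pos: [0.636, 0.2521, 0.0323]
ee_rot: [[-0.985, -0.175, -0.002], [-0.175, 0.985, -0.001], [0.002, -0.0, -1.0]]
contact_force: [0.6, -0.4, -1.1]
opening: 0.0594
gripper_force: 65.2
```

{"fn": "move_arm", "kwargs": {
  "plan": [
    [[0,0,0.3],[0,0,0],1],
    [[0,0,0.3],[0,0,0],1],
    [[0,0,0.2],[0,0,0],1],
    [[0,0,0.15],[0,0,0],1],
    [[0,0,0.1],[0,0,0],1],
    [[0,0,0.05],[0,0,0],1],
    [[0,0,0],[0,0,0],1],
    [[0,0,0],[0,0,0],1]
  ]
}}

```text
time_s: 31.93
eef_pos: [0.6366, 0.2524, 0.0231]
ee_rot: [[-0.985, -0.175, 0.0], [-0.175, 0.985, 0.0], [-0.0, 0.0, -1.0]]
contact_force: [0.6, -0.5, -2.5]
opening: 0.059
gripper_force: 65.2
```

{"fn": "move_arm", "kwargs": {
  "plan": [
    [[0,0,0.05],[0,0,0],1],
    [[0,0,0.05],[0,0,0],1],
    [[0,0,0.04],[0,0,0],1],
    [[0,0,0.03],[0,0,0],1],
    [[0,0,0],[0,0,0],1],
    [[0,0,0],[0,0,0],1],
    [[0,0,0],[0,0,0],1],
    [[0,0,0],[0,0,0],1]
  ]
}}

```text
time_s: 32.6
eef_pos: [0.6365, 0.2523, 0.0214]
ee_rot: [[-0.985, -0.175, 0.0], [-0.175, 0.985, -0.0], [-0.0, -0.0, -1.0]]
contact_force: [-1.4, -0.9, 1.7]
opening: 0.0595
gripper_force: 65.5
```

{"fn": "move_arm", "kwargs": {
  "plan": [
    [[0,0,0],[0,0,0],0.5],
    [[0,0,0],[0,0,0],0.4],
    [[0,0,0],[0,0,0],0.3],
    [[0,0,0],[0,0,0],0.2],
    [[0,0,0],[0,0,0],0.1],
    [[0,0,0],[0,0,0],0],
    [[0,0,0],[0,0,0],0],
    [[0,0,0],[0,0,0],0]
  ]
}}

```text
time_s: 33.27
eef_pos: [0.6366, 0.2523, 0.0211]
ee_rot: [[-0.985, -0.175, 0.0], [-0.175, 0.985, 0.0], [-0.0, 0.0, -1.0]]
contact_force: [-0.8, -0.1, -0.3]
opening: 0.0856
gripper_force: 0.0
```

{"fn": "move_arm", "kwargs": {
  "plan": [
    [[0,0,-0.6],[0,0,0],0],
    [[0,0,-1.4],[0,0,0],0],
    [[0,0,-2.4],[0,0,0],0],
    [[0,0,-3],[0,0,0],0],
    [[0,0,-3],[0,0,0],0],
    [[0,0,-3],[0,0,0],0],
    [[0,0,-2.2],[0,0,0],0],
    [[0,0,-1.4],[0,0,0],0]
  ]
}}

```text
time_s: 33.93
eef_pos: [0.6374, 0.2529, 0.1952]
ee_rot: [[-0.985, -0.175, 0.004], [-0.175, 0.985, 0.002], [-0.004, 0.001, -1.0]]
contact_force: [1.2, 1.2, 0.2]
opening: 0.0854
gripper_force: 0.0
```

{"fn": "move_arm", "kwargs": {
  "plan": [
    [[0.15,-0.6,0],[0,0,0],0],
    [[0.25,-1.2,0],[0,0,0],0],
    [[0.4,-1.8,0],[0,0,0],0],
    [[0.55,-2.4,0],[0,0,0],0],
    [[0.56,-2.5,0],[0,0,0],0],
    [[0.56,-2.5,0],[0,0,0],0],
    [[0.56,-2.5,0],[0,0,0],0],
    [[0.56,-2.5,0],[0,0,0],0]
  ]
}}

```text
time_s: 34.6
eef_pos: [0.628, 0.0855, 0.1896]
ee_rot: [[-0.985, -0.174, -0.003], [-0.174, 0.985, -0.001], [0.003, -0.001, -1.0]]
contact_force: [0.1, -0.2, 0.1]
opening: 0.0853
gripper_force: 0.0
```

{"fn": "move_arm", "kwargs": {
  "plan": [
    [[0.56,-2.5,0],[0,0,0],0],
    [[0.56,-2.5,0],[0,0,0],0],
    [[0.56,-2.5,0],[0,0,0],0],
    [[0.56,-2.5,0],[0,0,0],0],
    [[0.56,-2.5,0],[0,0,0],0],
    [[0.56,-2.5,0],[0,0,0],0],
    [[0.56,-2.5,0],[0,0,0],0],
    [[0.56,-2.5,0],[0,0,0],0]
  ]
}}

```text
time_s: 35.27
eef_pos: [0.6184, -0.1189, 0.1896]
ee_rot: [[-0.985, -0.174, -0.003], [-0.174, 0.985, -0.0], [0.003, 0.0, -1.0]]
contact_force: [0.9, -0.3, -0.5]
opening: 0.0852
gripper_force: 0.0
```

{"fn": "move_arm", "kwargs": {
  "plan": [
    [[0.56,-2.5,0],[0,0,0],0],
    [[0.56,-2.5,0],[0,0,0],0],
    [[0.56,-2.5,0],[0,0,0],0],
    [[0.5,-2.2,0],[0,0,0],0],
    [[0.35,-1.7,0],[0,0,0],0],
    [[0.25,-1.2,0],[0,0,0],0],
    [[0.15,-0.7,0],[0,0,0],0],
    [[0.1,-0.4,0],[0,0,0],0]
  ]
}}

```text
time_s: 35.93
eef_pos: [0.6134, -0.2576, 0.1902]
ee_rot: [[-0.985, -0.174, -0.002], [-0.174, 0.985, 0.0], [0.002, 0.001, -1.0]]
contact_force: [-0.6, 1.1, -0.1]
opening: 0.0855
gripper_force: 0.0
```

{"fn": "move_arm", "kwargs": {
  "plan": [
    [[0,0,0],[0,0,0.06],0],
    [[0,0,0],[0,0,0.12],0],
    [[0,0,0],[0,0,0.12],0],
    [[0,0,0],[0,0,0.12],0],
    [[0,0,0],[0,0,0.11],0],
    [[0,0,0],[0,0,0.08],0],
    [[0,0,0],[0,0,0],0],
    [[0,0,0],[0,0,0],0]
  ]
}}

```text
time_s: 36.6
eef_pos: [0.6145, -0.2551, 0.1911]
ee_rot: [[-0.909, 0.416, -0.0], [0.416, 0.909, 0.0], [0.0, 0.0, -1.0]]
contact_force: [-0.1, -0.2, 0.6]
opening: 0.0854
gripper_force: 0.0
```

```bash
python3 - <<'E'
from h import *
bot.grab_frame("wrist")
rect("wrist",(.6137,-.2574),.051,.062,.075)
rect("top",(.6365,.2525),.058,.068);rect("scene",(.6365,.2525),.058,.068)
E
```

```text
wrist rect 5557 [ 614.7 -258.6] [60.  94.9] long deg -24.7 z 0.0543 in tool mm [-1.5 -2.6 -0. ] tcp [ 0.6144 -0.2557  0.1911] yaw 65.4 t 36.7
top rect 1097 [634.6 250. ] [96.3 60. ] long deg 9.5 z 0.0607 in tool mm [1.930e+02 4.681e+02 1.000e-01] tcp [ 0.6144 -0.256   0.1911] yaw 65.3 t 36.75
scene rect 1655 [635.9 253. ] [97.  60.3] long deg 10.2 z 0.0613 in tool mm [1.935e+02 4.714e+02 1.000e-01] tcp [ 0.6143 -0.2562  0.1911] yaw 65.3 t 36.8
```

{"fn": "move_arm", "kwargs": {
  "plan": [
    [[-0.03,-0.05,0.8],[0,0,0],0],
    [[-0.03,-0.05,1.6],[0,0,0],0],
    [[-0.03,-0.05,2.2],[0,0,0],0],
    [[-0.02,-0.05,2.4],[0,0,0],0],
    [[0,0,2.4],[0,0,0],0],
    [[0,0,2.2],[0,0,0],0],
    [[0,0,1.8],[0,0,0],0],
    [[0,0,1.2],[0,0,0],0]
  ]
}}

```text
time_s: 37.47
eef_pos: [0.6132, -0.2584, 0.0424]
ee_rot: [[-0.908, 0.42, -0.003], [0.42, 0.908, 0.001], [0.003, -0.0, -1.0]]
contact_force: [-0.1, 0.6, -0.3]
opening: 0.0857
gripper_force: 0.0
```

{"fn": "move_arm", "kwargs": {
  "plan": [
    [[0,0,0.8],[0,0,0],0],
    [[0,0,0.7],[0,0,0],0],
    [[0,0,0.5],[0,0,0],0],
    [[0,0,0.4],[0,0,0],0],
    [[0,0,0.3],[0,0,0],0],
    [[0,0,0.2],[0,0,0],0],
    [[0,0,0],[0,0,0],0],
    [[0,0,0],[0,0,0],0]
  ]
}}

```text
time_s: 38.13
eef_pos: [0.6147, -0.2588, 0.0166]
ee_rot: [[-0.907, 0.42, 0.001], [0.42, 0.907, -0.0], [-0.001, -0.0, -1.0]]
contact_force: [0.2, 0.0, -0.2]
opening: 0.0851
gripper_force: 0.0
```

{"fn": "move_arm", "kwargs": {
  "plan": [
    [[0,0,0],[0,0,0],0],
    [[0,0,0],[0,0,0],0.2],
    [[0,0,0],[0,0,0],0.3],
    [[0,0,0],[0,0,0],0.35],
    [[0,0,0],[0,0,0],0.5],
    [[0,0,0],[0,0,0],1],
    [[0,0,0],[0,0,0],1],
    [[0,0,0],[0,0,0],1]
  ]
}}

```text
time_s: 38.8
eef_pos: [0.6148, -0.2588, 0.0167]
ee_rot: [[-0.907, 0.42, 0.001], [0.42, 0.907, -0.0], [-0.001, 0.0, -1.0]]
contact_force: [-0.3, 0.5, 5.3]
opening: 0.0589
gripper_force: 65.7
```

{"fn": "move_arm", "kwargs": {
  "plan": [
    [[0,0,-0.3],[0,0,0],1],
    [[0,0,-0.7],[0,0,0],1],
    [[0,0,-1.3],[0,0,0],1],
    [[0,0,-1.8],[0,0,0],1],
    [[0,0,-1.9],[0,0,0],1],
    [[0,0,-1.6],[0,0,0],1],
    [[0,0,-1.0],[0,0,0],1],
    [[0,0,-0.4],[0,0,0],1]
  ]
}}

```text
time_s: 39.47
eef_pos: [0.6154, -0.2591, 0.1088]
ee_rot: [[-0.907, 0.42, 0.003], [0.42, 0.907, -0.001], [-0.003, 0.0, -1.0]]
contact_force: [-0.0, 0.5, -1.2]
opening: 0.0594
gripper_force: 65.3
```

{"fn": "move_arm", "kwargs": {
  "plan": [
    [[0.3,-0.1,0],[0,0,0],1],
    [[0.8,-0.3,0],[0,0,0],1],
    [[1.4,-0.55,0],[0,0,0],1],
    [[1.8,-0.75,0],[0,0,0],1],
    [[2.0,-0.8,0],[0,0,0],1],
    [[2.0,-0.8,0],[0,0,0],1],
    [[2.0,-0.8,0],[0,0,0],1],
    [[1.8,-0.75,0],[0,0,0],1]
  ]
}}

```text
time_s: 40.13
eef_pos: [0.4812, -0.2513, 0.105]
ee_rot: [[-0.907, 0.421, -0.003], [0.421, 0.907, 0.001], [0.003, -0.0, -1.0]]
contact_force: [0.5, 0.2, -1.8]
opening: 0.0593
gripper_force: 65.3
```

{"fn": "move_arm", "kwargs": {
  "plan": [
    [[1.4,-0.55,0],[0,0,0],1],
    [[1.0,-0.4,0],[0,0,0],1],
    [[0.7,-0.3,0],[0,0,0],1],
    [[0.4,-0.2,0],[0,0,0],1],
    [[0.2,-0.1,0],[0,0,0],1],
    [[0,0,0],[0,0,-0.05],1],
    [[0,0,0],[0,0,-0.1],1],
    [[0,0,0],[0,0,-0.12],1]
  ]
}}

```text
time_s: 40.8
eef_pos: [0.4451, -0.2503, 0.1061]
ee_rot: [[-0.987, 0.158, 0.001], [0.158, 0.987, -0.0], [-0.001, -0.0, -1.0]]
contact_force: [-0.5, -0.7, -1.9]
opening: 0.0592
gripper_force: 65.2
```

{"fn": "move_arm", "kwargs": {
  "plan": [
    [[0,0,0],[0,0,-0.12],1],
    [[0,0,0],[0,0,-0.12],1],
    [[0,0,0],[0,0,-0.12],1],
    [[0,0,0],[0,0,-0.1],1],
    [[0,0,0],[0,0,-0.07],1],
    [[0,0,0],[0,0,-0.034],1],
    [[0,0,0],[0,0,0],1],
    [[0,0,0],[0,0,0],1]
  ]
}}

```text
time_s: 41.47
eef_pos: [0.4447, -0.2504, 0.106]
ee_rot: [[-0.921, -0.388, 0.0], [-0.388, 0.921, 0.0], [-0.001, 0.0, -1.0]]
contact_force: [-0.6, -0.5, -1.8]
opening: 0.0592
gripper_force: 65.1
```

```bash
python3 - <<'E'
from h import *
bot.grab_frame("wrist")
f=bot.grab_frame("wrist");save(f,"w8.png");P=cloud(f);L=np.array([.4445,-.2505])*1000
for d in bot.silhouettes("wrist","yellow_mat")[:3]:
    q=P[d["pixels"]];q=q[(q[:,2]<.012)&(q[:,2]>.001)]
    if len(q)>30:
        b=cv2.minAreaRect((q[:,:2]*1000).astype(np.float32));print(d["confidence"],b)
        a=np.radians(b[2]+(90 if b[1][1]<b[1][0] else 0));u=np.array([np.cos(a),np.sin(a)])
        if u[0]<0:u=-u
        print("mat centre est",np.array(b[0])+u*(62-min(b[1])/2),np.degrees(np.arctan2(u[1],u[0])))
s=bot.get_obs();R=s["ee_rot"];print(s["eef_pos"],np.degrees(np.arctan2(R[1][1],R[0][1])))
E
```

```text
0.94 ((402.7671813964844, -269.86883544921875), (31.399930953979492, 87.82654571533203), 22.827289581298828)
mat centre est [ 445.44092666 -251.90652317] 22.827289581298828
[ 0.44445595 -0.25033255  0.10613235] 112.87963344283251
```

View pics/w8.png

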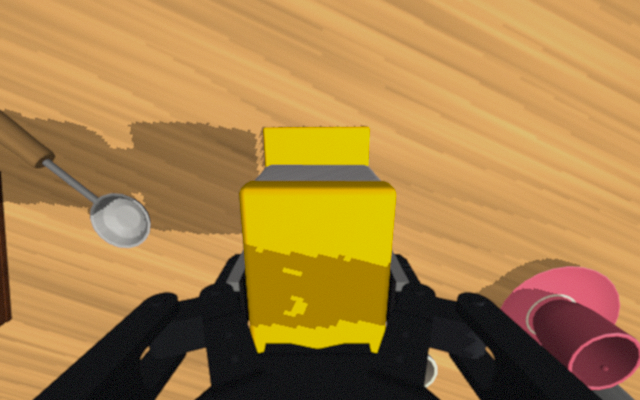

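{"fn": "move_arm", "kwargs": {
  "plan": [
    [[0,-0.05,0.5],[0,0,0],1],
    [[0,-0.04,1.0],[0,0,0],1],
    [[0,0,1.3],[0,0,0],1],
    [[0,0,1.3],[0,0,0],1],
    [[0,0,1.2],[0,0,0],1],
    [[0,0,0.9],[0,0,0],1],
    [[0,0,0.6],[0,0,0],1],
    [[0,0,0.4],[0,0,0],1]
  ]
}}

```text
time_s: 42.28
eef_pos: [0.4443, -0.251, 0.0331]
ee_rot: [[-0.921, -0.39, -0.001], [-0.39, 0.921, 0.001], [0.001, 0.001, -1.0]]
contact_force: [0.2, 0.0, -1.8]
opening: 0.0592
gripper_force: 65.1
```

{"fn": "move_arm", "kwargs": {
  "plan": [
    [[0,0,0.3],[0,0,0],1],
    [[0,0,0.3],[0,0,0],1],
    [[0,0,0.2],[0,0,0],1],
    [[0,0,0.15],[0,0,0],1],
    [[0,0,0.1],[0,0,0],1],
    [[0,0,0.05],[0,0,0],1],
    [[0,0,0],[0,0,0],1],
    [[0,0,0],[0,0,0],1]
  ]
}}

```text
time_s: 42.95
eef_pos: [0.4446, -0.2513, 0.0233]
ee_rot: [[-0.921, -0.39, 0.0], [-0.39, 0.921, -0.0], [-0.0, -0.0, -1.0]]
contact_force: [0.8, -0.2, -0.1]
opening: 0.0591
gripper_force: 65.1
```

{"fn": "move_arm", "kwargs": {
  "plan": [
    [[0,0,0.04],[0,0,0],1],
    [[0,0,0.04],[0,0,0],1],
    [[0,0,0.04],[0,0,0],1],
    [[0,0,0.03],[0,0,0],1],
    [[0,0,0],[0,0,0],1],
    [[0,0,0],[0,0,0],1],
    [[0,0,0],[0,0,0],1],
    [[0,0,0],[0,0,0],1]
  ]
}}

```text
time_s: 43.62
eef_pos: [0.4446, -0.2512, 0.0217]
ee_rot: [[-0.921, -0.39, -0.0], [-0.39, 0.921, -0.0], [0.0, -0.0, -1.0]]
contact_force: [-0.4, 0.2, -2.5]
opening: 0.0596
gripper_force: 65.1
```

{"fn": "move_arm", "kwargs": {
  "plan": [
    [[0,0,0.03],[0,0,0],1],
    [[0,0,0.03],[0,0,0],1],
    [[0,0,0.02],[0,0,0],1],
    [[0,0,0],[0,0,0],1],
    [[0,0,0],[0,0,0],1],
    [[0,0,0],[0,0,0],1],
    [[0,0,0],[0,0,0],1],
    [[0,0,0],[0,0,0],1]
  ]
}}

```text
time_s: 44.28
eef_pos: [0.4446, -0.2512, 0.0216]
ee_rot: [[-0.921, -0.39, 0.0], [-0.39, 0.921, -0.001], [-0.0, -0.001, -1.0]]
contact_force: [-2.2, 1.7, 8.3]
opening: 0.0592
gripper_force: 66.3
```

Contact made. Now release, rise and check.

{"fn": "move_arm", "kwargs": {
  "plan": [
    [[0,0,0],[0,0,0],0.5],
    [[0,0,0],[0,0,0],0.4],
    [[0,0,0],[0,0,0],0.3],
    [[0,0,0],[0,0,0],0.2],
    [[0,0,0],[0,0,0],0.1],
    [[0,0,0],[0,0,0],0],
    [[0,0,0],[0,0,0],0],
    [[0,0,0],[0,0,0],0]
  ]
}}

```text
time_s: 44.95
eef_pos: [0.4446, -0.2512, 0.0208]
ee_rot: [[-0.921, -0.39, -0.0], [-0.39, 0.921, 0.0], [0.0, 0.0, -1.0]]
contact_force: [0.5, -0.4, 0.1]
opening: 0.0856
gripper_force: 0.0
```

{"fn": "move_arm", "kwargs": {
  "plan": [
    [[0,0,-0.6],[0,0,0],0],
    [[0,0,-1.4],[0,0,0],0],
    [[0,0,-2.4],[0,0,0],0],
    [[0,0,-3],[0,0,0],0],
    [[0,0,-3],[0,0,0],0],
    [[0,0,-3],[0,0,0],0],
    [[0,0,-2.2],[0,0,0],0],
    [[0,0,-1.4],[0,0,0],0]
  ]
}}

```text
time_s: 45.62
eef_pos: [0.4453, -0.2514, 0.1941]
ee_rot: [[-0.921, -0.39, 0.003], [-0.39, 0.921, -0.002], [-0.002, -0.003, -1.0]]
contact_force: [1.1, -0.8, -0.2]
opening: 0.0855
gripper_force: 0.0
```

```bash
python3 - <<'E'
from h import *
bot.grab_frame("wrist")
rect("wrist",(.4445,-.251),.055,.068);rect("scene",(.4445,-.251),.055,.068)
save(bot.grab_frame("scene"),"end.png")
E
```

```text
wrist rect 5659 [ 443.8 -252.2] [95.1 60.1] long deg 22.9 z 0.0593 in tool mm [ 2.1  0.3 -0. ] tcp [ 0.4458 -0.2517  0.1938] yaw 112.9 t 45.7167
scene rect 991 [ 443.9 -249.2] [98.7 59.7] long deg 23.2 z 0.0605 in tool mm [ 0.1  2.5 -0. ] tcp [ 0.445  -0.2514  0.1921] yaw 112.9 t 45.7667
```

View pics/end.png

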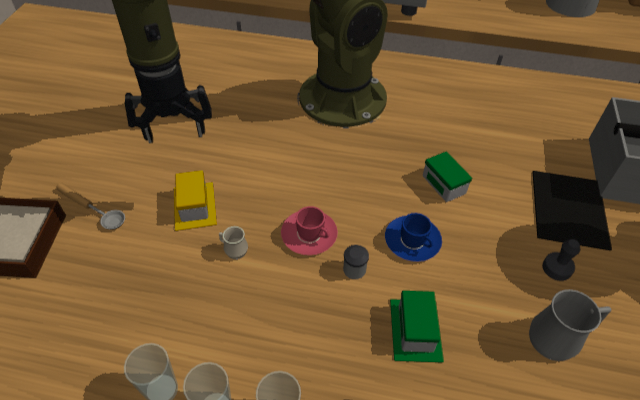

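The final picture shows everything in place. The cups stand on their saucers at (310,222) and (415,230). The tins are square on their mats at (192,195) and (418,318). The jug and shaker are where they were.

```bash
python3 -c "
from cell import bot
print(bot.hand_in())"
```

```text
the job is handed in; nothing more can be done
None
```

I took both stacks apart and handed the job in at about 46 s: each cup stands upright within about 3 mm of the middle of its own saucer, each tin sits square on its own mat within about 2 mm of the middle, and the shaker and jug were left untouched.

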